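Drop the drilling template onto its pins

ROBOT

A 6-joint arm with a two-finger parallel gripper is mounted at the origin on the work surface. World frame = base frame: x ahead of the robot, y to its left, z up, the work surface at z = 0. Lengths are in mm, angles in rad, forces in N, time in s.
With the tool pointing down it reaches from about 300 to 775 mm from the base axis. Payload 14.6 kg.
Tool frame: the origin (TCP) lies midway between the tips of the shut fingers; the grasp point (between the pads) lies 19 mm behind it; z points along the fingers, y is the direction in which the jaws open and shut (so a half turn about z gives the same grasp; the last joint's range is limited). The gripper opens to 94 mm and grips with 3 to 60 N. Pads are 16 mm wide; open, the fingers measure 119 mm over their backs; the gripper's body (75 mm by 177 mm) begins 78 mm behind the grasp point.
Start: joints at [1.079, 0.3, 1.521, -0, 1.321, -0.067], TCP at [226.672, 501.108, 205.446] pointing down, gripper open.
Joint ranges: [-3.03, 3.03], [-0.79, 2.21], [0.23, 2.52], [-1.04, 4.18], [0, 3.07], [-2.55, 2.55]. Speed limits (rad/s): [2.22, 2.22, 2.57, 3.14, 3.14, 3.14].

INTERFACE

Orientations are given as [roll, pitch, yaw] about the fixed x, y, z axes, in that order (R = Rz(yaw) Ry(pitch) Rx(roll)).
In Python, from cell import manip gives the robot as it stands.
- The arm moves only by the tool play_rows, never from a script. Its argument "commands" is a list of rows, each an object of numbers: "x", "y", "z": the shift along the tool's x, y, z in m; "wx", "wy", "wz": the turn, a rotation vector about the tool's x, y, z in degrees; "grip": the opening, from 0 (shut) to 1 (fully open). In form: [{"x": .., "y": .., "z": .., "wx": .., "wy": .., "wz": .., "grip": ..}, ...]. A call has 1 to 20 rows; each row shifts and turns the commanded pose from where the row before left it, along the tool's axes as they then stand; what a row does not reach is not made up. A row lasts 1/8 s, in which the tool goes at most 62.5 mm and 10.7 degrees, less where a joint would pass 70% of its speed; a pose out of reach is approached as far as the arm can. A call is refused whole if a number of a shift passes 0.0625 or a number of a turn 10.7, either way. A call with a gripper value outside its range is refused whole. The fingers move at their own pace and stop on an object; "squeeze" is the grip in N (left out, the last holds). Time passes only in rows, so rows that do not move let the fingers close. It gives the time, the measured TCP pose, the force and the opening at its end, in the units of the state.
- manip.read_state(): the state, without advancing time (a new reading comes with each control period).
- manip.camera(name): name is "side" or "top"; returns (picture, depth): 384x512x3 uint8, red, green, blue; 384x512 float32, mm along the optical axis (not along the pixel's ray), 0 where there is no reading.
- manip.camera_info(name): a dict with "intrinsics" (3x3 intrinsics, pixels), "camera_from_world" (4x4, takes a point from world to camera coordinates). Camera axes: x right, y up, looking along -z (the intrinsics and any distortion apply to the point x, -y, -z); pixel columns grow to the right and rows downward; lengths in mm; the calibration is good to about 2 mm. A picture is of the moment at which its call begins. camera_info takes no time and is no camera call.
- manip.sign_off(): hands the job in, once; it reports no verdict.
The state is a dict: "clock": time; "joints": joint angles; "qd": joint speeds; "effort": joint torques, N m; "eef_pos": TCP position; "eef_rot": TCP orientation; "wrist_force": force on the tool from outside, world axes, zero at the start; "moment": the same for the moment, N m; "finger_gap": finger opening in mm.
Only numpy, scipy, OpenCV 4.12 (cv2) and the standard library are available. Lean on these libraries where they do the work, as an engineer would, in place of code of your own. Each camera call takes 0.05 s, during which the arm holds its last target.

TASK

The aluminium drilling template is riding on top of the two pins of the wooden cradle, a little short of its place. Slide it along between the side rails, without lifting it out of the cradle, until both its holes are over the pins and it drops down flat on the steel strip, then let go of it. Leave the stapler, mallet, pliers and steel dabba where they are.

Things in the scene. Friction and masses are not known exactly. Their poses are not given: they have to be found in the camera images.
- cradle: Fixed wooden drilling cradle, 280 long (x) x 104 (y) x 46 mm high. Origin: centre of its underside, on the counter; x along its length, away from the robot at yaw 0. A dark steel strip (56 wide, top 23 mm above the counter) lies along the middle; wooden rails 15 mm wide, tops at 46 mm, leave a channel 74 mm wide, open at both ends (no end stop). Red lines on the rails stand abreast of the pins.
- pin_far (a point): Centre of the top of a fixed upright steel pin, 14 mm in diameter with a 1.5 mm chamfer, standing 12 mm above the strip on the cradle's centre line at cradle x = +50 mm; top 35 mm above the counter. Axes as the cradle's. Hidden under the template at the start.
- pin_near (a point): The same for the second pin, at cradle x = -50 mm.
- knob (a point): Centre of the round black upright knob (26 mm in diameter, 50 mm high) in the middle of the loose template: an aluminium plate 200 (x) x 70 (y) x 6 mm, 0.2 to 0.45 kg, underside 31 and top face 25 mm below this point; axes parallel to the cradle's. Start: level on the two pin tops, this point 66 mm above the counter. Home: on the strip, this point 54 mm up, over the cradle's centre.
- hole_far (a point): Centre of the lower mouth of a round through hole, 20 mm in diameter, in the template, 50 mm from the knob's axis towards plate +x; belongs over pin_far, and starts 18 to 38 mm short of it, towards cradle -x. Red lines on the plate beside the hole meet those on the rails when it is over the pin.
- hole_near (a point): The same for the second hole, 50 mm from the knob's axis towards plate -x; belongs over pin_near. Four small brass drill bushes near the plate's ends are for looks only.
- stapler: Bystander: blue metal stapler with a round press button, 150 x 36 x 50 mm, lying loose. Origin under its centre.
- mallet: Bystander: small wooden mallet lying loose, about 210 long (x) x 80 mm (head, y) x 54 mm high. Origin on the counter under the middle of its length, head to +x.
- pliers: Bystander: chrome pliers lying flat, 180 long (x) x 58 x 14 mm. Origin under the middle, jaws to +x.
- dabba: Bystander: empty open stainless steel dabba, 96 mm in diameter, 75 mm high. Origin: centre of its underside.
There are look-alikes about, which are no part of the job. Of the things like the part that bears knob, leave any that is green or purple; of the rest the larger one is meant.

How it is judged (in metres and radians):
At the end, for the whole second after the job is handed in: Both holes of the template are around their pins (centres within 5 mm), the plate lies flat on the strip (within 3.5 mm of fully down, tilted less than 0.05 rad), and it is let go (horizontal distance between hole_far and pin_far below 0.005 m and horizontal distance between hole_near and pin_near below 0.005 m and z of knob in the frame of cradle below 0.0575 m and angle between knob's own z axis and vertical below 0.05 rad); the robot touches nothing.
It fails at once if the template is lifted out of the cradle (more than 18 mm above riding on the pins, so clear above the rails) instead of slid (z of knob in the frame of cradle above 0.084 m).
It fails at once if the stapler moved by more than 25 mm (distance of stapler from where it was at the start of the episode above 0.025 m).
It fails at once if the mallet moved by more than 25 mm (distance of mallet from where it was at the start of the episode above 0.025 m).
It fails at once if the pliers moved by more than 25 mm (distance of pliers from where it was at the start of the episode above 0.025 m).
It fails at once if the dabba moved by more than 25 mm (distance of dabba from where it was at the start of the episode above 0.025 m).
It also fails if it takes over 32 s, if anything falls off the work surface, if the arm or the gripper's body presses on something with over 40 N, if the wrist force passes 120 N, or if a joint passes its speed limit or range.

## Working session

There is one attempt and no reset: what is moved stays moved. The work goes in short steps, Python scripts to look and compute and a tool call to move; the robot and the scene stay as the last step left them, time stands still between calls to the robot, and variables do not carry over. Pictures are saved under pics/ and viewed, and the job is handed in when it is done.

Besides the shell and the picture viewer there is one more tool, called in YAML: its name, and indented under it one key for each argument. play_rows: Moves the arm, as the interface text tells. Its arguments: {"type":"object","properties":{"commands":{"type":"array"},"squeeze":{"type":"number"}},"required":["commands"]}

```bash
mkdir -p pics; ls
python3 - <<'E'
from cell import manip
import cv2,numpy as np
print(manip.read_state())
for n in ("side","top"):
    p,d=manip.camera(n); cv2.imwrite(f"pics/{n}0.png",cv2.cvtColor(p,cv2.COLOR_RGB2BGR)); np.save(f"pics/{n}0.npy",d)
    i=manip.camera_info(n); print(n,{k:np.array(v).round(3).tolist() if not isinstance(v,str) else v for k,v in i.items()})
E
```

```text
pics
{'clock': 0.0, 'joints': array([ 1.07941990e+00,  3.00467120e-01,  1.52161378e+00, -1.58832611e-06,
        1.32069750e+00, -6.66054394e-02]), 'qd': array([ 0.00049353,  0.00044614,  0.00162569,  0.00262694, -0.0007536 ,
       -0.0006978 ]), 'effort': array([-3.44643711e-03, -5.31796467e+01, -3.52734804e+01,  7.07520708e-02,
        2.43296177e-02, -1.45466074e-04]), 'eef_pos': array([226.53683301, 500.87653636, 204.8746822 ]), 'eef_rot': array([-3.14040943e+00, -7.73838224e-05,  2.71682201e+00]), 'wrist_force': array([ 0.04035268, -0.19459258,  0.14132932]), 'moment': array([-0.05354883,  0.00342715,  0.03144895]), 'finger_gap': 93.91957706550957}
side {'intrinsics': [[456.863, 0.0, 253.351], [0.0, 456.863, 194.629], [0.0, 0.0, 1.0]], 'camera_from_world': [[0.944, -0.331, 0.013, -475.53], [0.194, 0.585, 0.787, -192.22], [-0.269, -0.74, 0.616, -1117.875], [0.0, 0.0, 0.0, 1.0]]}
top {'intrinsics': [[398.14, 0.0, 253.741], [0.0, 398.14, 197.57], [0.0, 0.0, 1.0]], 'camera_from_world': [[0.008, -1.0, 0.001, 77.289], [0.978, 0.008, 0.21, -532.837], [-0.21, -0.0, 0.978, -1228.885], [0.0, 0.0, 0.0, 1.0]]}
```

View pics/side0.png

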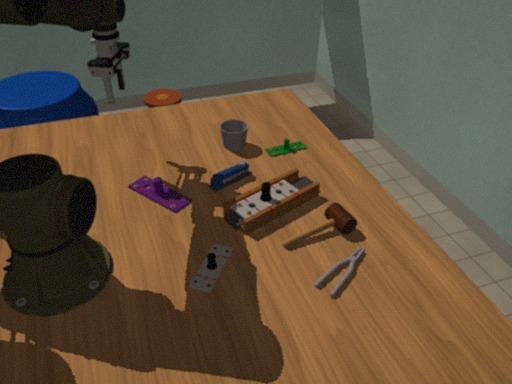

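View pics/top0.png

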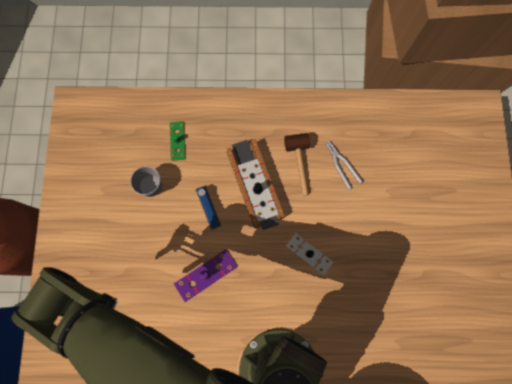

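Candidates, by top-view pixel: the white-grey plate in the cradle (259,187), a grey plate lying loose (310,253), a green one (178,140) and a purple one (206,275). Green and purple are excluded. The one in the cradle is the larger of the other two, so I'll crop in on it.

```bash
cat > h.py <<'E'
from cell import manip
import cv2,numpy as np
def ray(n,px,z):
    i=manip.camera_info(n);K=np.array(i["intrinsics"]);T=np.array(i["camera_from_world"])
    v=np.linalg.inv(K)@np.array([px[0],px[1],1.]); v=np.array([v[0],-v[1],-v[2]])
    R=T[:3,:3];o=-R.T@T[:3,3];d=R.T@v
    return o+d*(z-o[2])/d[2]
def proj(n,P):
    i=manip.camera_info(n);K=np.array(i["intrinsics"]);T=np.array(i["camera_from_world"])
    c=T[:3,:3]@np.array(P,float)+T[:3,3];c=K@np.array([c[0],-c[1],-c[2]]);return c[:2]/c[2]
def snap(n,f,box=None,s=6):
    p,d=manip.camera(n);b=cv2.cvtColor(p,cv2.COLOR_RGB2BGR);cv2.imwrite(f"pics/{f}.png",b)
    if box:
        x0,y0,x1,y1=box;cv2.imwrite(f"pics/{f}c.png",cv2.resize(b[y0:y1,x0:x1],None,fx=s,fy=s,interpolation=cv2.INTER_CUBIC))
    return b,d
E
python3 - <<'E'
from h import *
for n,(x0,y0,x1,y1) in {"top":(215,130,300,235),"side":(210,160,335,245)}.items():
    b=cv2.imread(f"pics/{n}0.png"); cv2.imwrite(f"pics/{n}0c.png",cv2.resize(b[y0:y1,x0:x1],None,fx=5.6,fy=5.6,interpolation=cv2.INTER_CUBIC))
E
```

```text
(no output)
```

View pics/top0c.png

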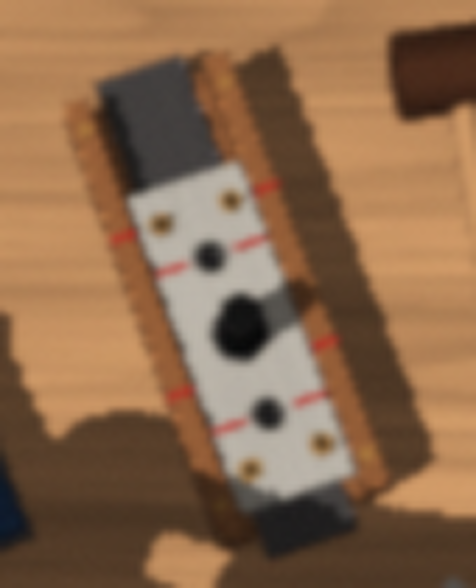

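View pics/side0c.png

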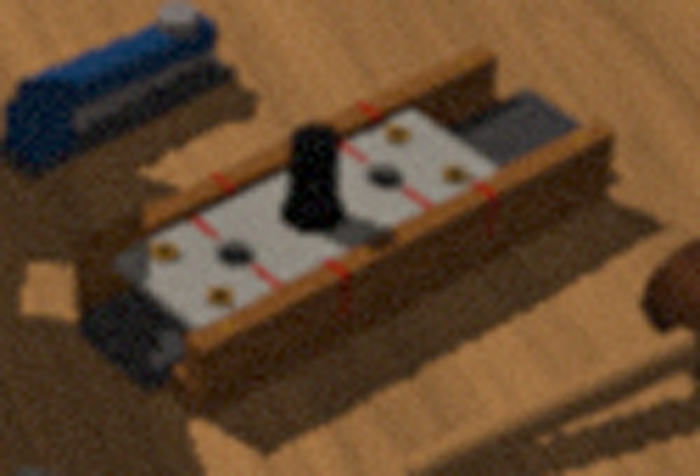

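The crop shows the right plate: white-grey, between the rails. Its red marks sit behind the rail marks, which are nearer the far end, so it has to slide away along cradle +x. Next I measure marks, knob and rails.

Run:
```python
from h import *
for n,box in {"top":(215,130,300,235),"side":(210,160,335,245)}.items():
    b=cv2.imread(f"pics/{n}0.png").astype(int)
    x0,y0,x1,y1=box
    B,G,R=b[...,0],b[...,1],b[...,2]
    m=((R-G>70)&(G-B<28)&(R>110)).astype(np.uint8); mm=np.zeros_like(m); mm[y0:y1,x0:x1]=m[y0:y1,x0:x1]
    k,l,s,c=cv2.connectedComponentsWithStats(mm,connectivity=8)
    for i in range(1,k):
        if s[i,4]>=2: print(n,c[i].round(1),s[i,4],"z46",ray(n,c[i],46)[:2].round(1),"z41",ray(n,c[i],41)[:2].round(1))
    m=((b.max(2)<35)).astype(np.uint8); mm=np.zeros_like(m); mm[y0:y1,x0:x1]=m[y0:y1,x0:x1]
    k,l,s,c=cv2.connectedComponentsWithStats(mm)
    for i in range(1,k):
        if s[i,4]>=8: print("dark",n,c[i].round(1),s[i],"z54",ray(n,c[i],54)[:2].round(1),"z41",ray(n,c[i],41)[:2].round(1))
    # plate
    m=((b.min(2)>130)&(b.max(2)-b.min(2)<40)).astype(np.uint8); mm=np.zeros_like(m); mm[y0:y1,x0:x1]=m[y0:y1,x0:x1]
    mm=cv2.morphologyEx(mm,cv2.MORPH_CLOSE,np.ones((5,5),np.uint8))
    cs=max(cv2.findContours(mm,0,2)[0],key=cv2.contourArea)
    P=np.array([ray(n,p[0],41)[:2] for p in cs]).astype(np.float32)
    print("plate",n,cv2.minAreaRect(P))
```

```text
top [262.6 162.9] 7 z46 [652.4  53.4] z41 [654.   53.3]
top [236.6 171.9] 7 z46 [620.7 139.1] z41 [622.1 139.3]
top [272.5 190.8] 8 z46 [557.7  20.6] z41 [558.9  20.4]
top [246.6 199.9] 7 z46 [526.6 104.9] z41 [527.7 105. ]
dark top [257.7 188.1] [254 184   8   9  56] z54 [564.3  69. ] z41 [567.4  68.9]
dark top [267.5 223.3] [261 220  15   8  77] z54 [449.1  37.1] z41 [451.   36.6]
dark top [217.4 224.9] [215 223   5   4  10] z54 [442.6 196.8] z41 [444.5 198. ]
plate top ((563.9418334960938, 70.0800552368164), (198.27047729492188, 67.65835571289062), 20.15532112121582)
side [276.5 180. ] 2 z46 [623.2 134.1] z41 [626.  140.3]
side [249.5 192.5] 2 z46 [527.5 102. ] z41 [529.6 108.1]
side [296.  193.3] 3 z46 [652.4  56.5] z41 [655.4  62.3]
side [245.5 199.5] 2 z46 [506.4  75.3] z41 [508.4  81.2]
side [270.  207.3] 3 z46 [559.3  21.4] z41 [561.7  27. ]
dark side [232.3 180.3] [210 172  41  20 128] z54 [495.2 163.4] z41 [500.2 180.4]
dark side [265.6 192.1] [261 183  10  18 140] z54 [568.2  79.8] z41 [574.5  95.4]
dark side [232.5 219.3] [225 211  16  18 143] z54 [444.2  -2.6] z41 [448.4  11.6]
plate side ((595.4156494140625, 76.45820617675781), (18.390642166137695, 42.43939208984375), 17.868545532226562)
```

Cradle from the rail marks: centre (589.3, 79.5), yaw 19.5°, mark spacing 100.2 mm (should be 100). Plate centre (563.9, 70.1), size 198×68 (should be 200×70). It is 27 mm short, within the stated 18–38 mm. 

Plan: put the jaws along cradle x around the knob with a loose gap, push the plate slowly and let it drop. I turn and move above it first.

play_rows:
  commands:
    - {"wz": 9.24,"grip": 1}
    - {"wz": 9.24}
    - {"wz": 9.24}
    - {"wz": 9.24}
    - {"wz": 9.24}
    - {"x": -0.043,"y": 0.0145}
    - {"x": -0.043,"y": 0.0145}
    - {"x": -0.043,"y": 0.0145}
    - {"x": -0.043,"y": 0.0145}
    - {"x": -0.043,"y": 0.0145}
    - {"x": -0.043,"y": 0.0145}
    - {"x": -0.043,"y": 0.0145}
    - {"x": -0.043,"y": 0.0145}
    - {"x": -0.043,"y": 0.0145}
    - {"x": -0.043,"y": 0.0145}
    - {"x": -0.043,"y": 0.0145}
    - {"x": -0.043,"y": 0.0145}
    - {}
    - {}

```text
$.commands[0]: bad value
```

Run:
```python
from h import *
s=manip.read_state();print(s['clock'],s['eef_pos'],s['eef_rot'],s['finger_gap'],s['wrist_force'])
p=s['eef_pos'];d=np.array([563.9,70.1,0])-p
print("tool dx,dy",d[:2]@[-.333,.943],d[:2]@[.943,.333])
b,_=snap("side","s1",(200,110,350,250),5)
# knob estimate in side: project assumed knob top/bottom at centre
print(proj("side",[563.9,70.1,91]),proj("side",[563.9,70.1,41]))
```

```text
0.1 [226.58407686 500.91208049 204.98493006] [-3.14062861e+00 -7.95300679e-05  2.71673528e+00] 93.9145946170448 [-0.59684624  0.54325257  0.49323052]
tool dx,dy -518.5819943101959 174.62849272001068
[265.8196564  183.82783214] [265.28601393 197.96296437]
```

View pics/s1c.png

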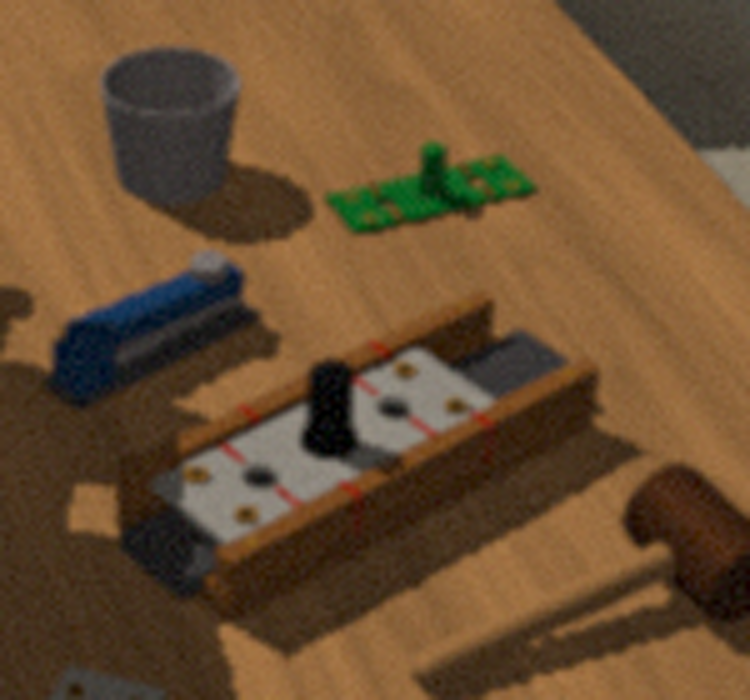

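The call was refused, probably because each row needs every key, so nothing moved. The knob in the side view, column 265.6, agrees with the projected plate centre, 265.5.

play_rows:
  commands:
    - {"x": 0,"y": 0,"z": 0,"wx": 0,"wy": 0,"wz": 9.24,"grip": 1}
    - {"x": 0,"y": 0,"z": 0,"wx": 0,"wy": 0,"wz": 9.24,"grip": 1}
    - {"x": 0,"y": 0,"z": 0,"wx": 0,"wy": 0,"wz": 9.24,"grip": 1}
    - {"x": 0,"y": 0,"z": 0,"wx": 0,"wy": 0,"wz": 9.24,"grip": 1}
    - {"x": 0,"y": 0,"z": 0,"wx": 0,"wy": 0,"wz": 9.24,"grip": 1}
    - {"x": -0.043,"y": 0.0145,"z": 0,"wx": 0,"wy": 0,"wz": 0,"grip": 1}
    - {"x": -0.043,"y": 0.0145,"z": 0,"wx": 0,"wy": 0,"wz": 0,"grip": 1}
    - {"x": -0.043,"y": 0.0145,"z": 0,"wx": 0,"wy": 0,"wz": 0,"grip": 1}
    - {"x": -0.043,"y": 0.0145,"z": 0,"wx": 0,"wy": 0,"wz": 0,"grip": 1}
    - {"x": -0.043,"y": 0.0145,"z": 0,"wx": 0,"wy": 0,"wz": 0,"grip": 1}
    - {"x": -0.043,"y": 0.0145,"z": 0,"wx": 0,"wy": 0,"wz": 0,"grip": 1}
    - {"x": -0.043,"y": 0.0145,"z": 0,"wx": 0,"wy": 0,"wz": 0,"grip": 1}
    - {"x": -0.043,"y": 0.0145,"z": 0,"wx": 0,"wy": 0,"wz": 0,"grip": 1}
    - {"x": -0.043,"y": 0.0145,"z": 0,"wx": 0,"wy": 0,"wz": 0,"grip": 1}
    - {"x": -0.043,"y": 0.0145,"z": 0,"wx": 0,"wy": 0,"wz": 0,"grip": 1}
    - {"x": -0.043,"y": 0.0145,"z": 0,"wx": 0,"wy": 0,"wz": 0,"grip": 1}
    - {"x": -0.043,"y": 0.0145,"z": 0,"wx": 0,"wy": 0,"wz": 0,"grip": 1}
    - {"x": 0,"y": 0,"z": 0,"wx": 0,"wy": 0,"wz": 0,"grip": 1}
    - {"x": 0,"y": 0,"z": 0,"wx": 0,"wy": 0,"wz": 0,"grip": 1}

```text
clock: 2.52
eef_pos: [562.3, 72.8, 205.1]
eef_rot: [-3.141, -0.0, 1.91]
wrist_force: [-0.9, 0.3, 0.7]
finger_gap: 93.9
```

Run:
```python
from h import *
s=manip.read_state();print(s['clock'],s['eef_pos'],s['eef_rot'],s['finger_gap'],s['wrist_force'])
p=s['eef_pos'];d=np.array([563.9,70.1,0])-p
y=s['eef_rot'][2]
print("tool dx,dy",d[:2]@[np.cos(y),np.sin(y)],d[:2]@[np.sin(y),-np.cos(y)])
b,_=snap("side","s2",(200,110,350,250),5)
```

```text
2.525 [562.28230992  72.84436631 205.14977702] [-3.14093584e+00 -3.07506742e-04  1.91030588e+00] 93.88600337911195 [-0.93446754  0.25926244  0.66285514]
tool dx,dy -3.1264434196556063 0.611407556709067
```

View pics/s2c.png

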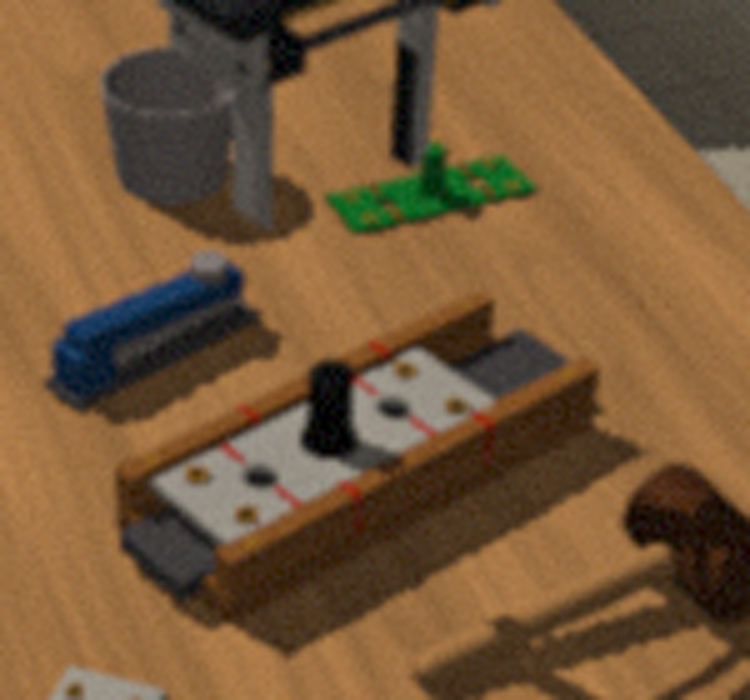

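The open fingers straddle the knob along the cradle. Now descend to TCP z ≈ 53 and close to a loose 33 mm.

play_rows:
  commands:
    - {"x": -0.003,"y": 0.0006,"z": 0.03,"wx": 0,"wy": 0,"wz": 0,"grip": 1}
    - {"x": 0,"y": 0,"z": 0.03,"wx": 0,"wy": 0,"wz": 0,"grip": 1}
    - {"x": 0,"y": 0,"z": 0.03,"wx": 0,"wy": 0,"wz": 0,"grip": 1}
    - {"x": 0,"y": 0,"z": 0.03,"wx": 0,"wy": 0,"wz": 0,"grip": 1}
    - {"x": 0,"y": 0,"z": 0.02,"wx": 0,"wy": 0,"wz": 0,"grip": 1}
    - {"x": 0,"y": 0,"z": 0.012,"wx": 0,"wy": 0,"wz": 0,"grip": 1}
    - {"x": 0,"y": 0,"z": 0,"wx": 0,"wy": 0,"wz": 0,"grip": 0.6}
    - {"x": 0,"y": 0,"z": 0,"wx": 0,"wy": 0,"wz": 0,"grip": 0.35}
    - {"x": 0,"y": 0,"z": 0,"wx": 0,"wy": 0,"wz": 0,"grip": 0.35}
    - {"x": 0,"y": 0,"z": 0,"wx": 0,"wy": 0,"wz": 0,"grip": 0.35}
    - {"x": 0,"y": 0,"z": 0,"wx": 0,"wy": 0,"wz": 0,"grip": 0.35}
  squeeze: 5

```text
clock: 3.95
eef_pos: [564.3, 69.9, 53.6]
eef_rot: [3.141, 0.0, 1.91]
wrist_force: [0.4, 0.1, -0.6]
finger_gap: 47.6
```

Run:
```python
from h import *
s=manip.read_state();print(s['clock'],s['eef_pos'],s['eef_rot'],s['finger_gap'],s['wrist_force'])
b,_=snap("side","s3",(200,110,350,250),5)
```

```text
3.95 [564.25983271  69.90494165  53.63239662] [3.14136293e+00 6.76157201e-05 1.91041551e+00] 47.555056763925556 [ 0.39451934  0.06915982 -0.61393959]
```

View pics/s3c.png

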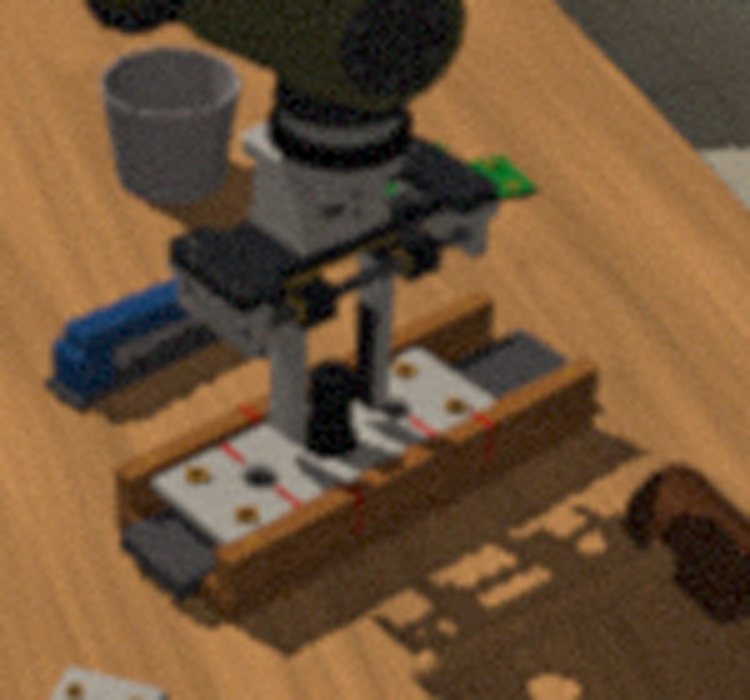

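The fingers stand clear of the plate on either side of the knob and are still closing. Close to about 31 mm, then push 22 mm along the cradle.

play_rows:
  commands:
    - {"x": 0,"y": 0,"z": 0,"wx": 0,"wy": 0,"wz": 0,"grip": 0.33}
    - {"x": 0,"y": 0,"z": 0,"wx": 0,"wy": 0,"wz": 0,"grip": 0.33}
    - {"x": 0,"y": 0,"z": 0,"wx": 0,"wy": 0,"wz": 0,"grip": 0.33}
    - {"x": 0,"y": 0.002,"z": 0,"wx": 0,"wy": 0,"wz": 0,"grip": 0.33}
    - {"x": 0,"y": 0.002,"z": 0,"wx": 0,"wy": 0,"wz": 0,"grip": 0.33}
    - {"x": 0,"y": 0.002,"z": 0,"wx": 0,"wy": 0,"wz": 0,"grip": 0.33}
    - {"x": 0,"y": 0.002,"z": 0,"wx": 0,"wy": 0,"wz": 0,"grip": 0.33}
    - {"x": 0,"y": 0.002,"z": 0,"wx": 0,"wy": 0,"wz": 0,"grip": 0.33}
    - {"x": 0,"y": 0.002,"z": 0,"wx": 0,"wy": 0,"wz": 0,"grip": 0.33}
    - {"x": 0,"y": 0.002,"z": 0,"wx": 0,"wy": 0,"wz": 0,"grip": 0.33}
    - {"x": 0,"y": 0.002,"z": 0,"wx": 0,"wy": 0,"wz": 0,"grip": 0.33}
    - {"x": 0,"y": 0.002,"z": 0,"wx": 0,"wy": 0,"wz": 0,"grip": 0.33}
    - {"x": 0,"y": 0.002,"z": 0,"wx": 0,"wy": 0,"wz": 0,"grip": 0.33}
    - {"x": 0,"y": 0.002,"z": 0,"wx": 0,"wy": 0,"wz": 0,"grip": 0.33}
    - {"x": 0,"y": 0,"z": 0,"wx": 0,"wy": 0,"wz": 0,"grip": 0.33}

```text
clock: 5.88
eef_pos: [585.3, 77.4, 53.4]
eef_rot: [3.141, 0.0, 1.91]
wrist_force: [-2.5, -0.8, 0.5]
finger_gap: 30.7
```

Run:
```python
from h import *
s=manip.read_state();print(s['clock'],s['eef_pos'],s['eef_rot'],s['finger_gap'],s['wrist_force'])
d=s['eef_pos'][:2]-[589.3,79.5];print("along,lat from home",d@[.943,.333],d@[-.333,.943])
b,_=snap("side","s4",(200,110,350,250),5)
```

```text
5.875 [585.25825649  77.37308674  53.42001305] [3.14096019e+00 3.47219696e-05 1.91046439e+00] 30.714337310297832 [-2.46317543 -0.79123442  0.51282058]
along,lat from home -4.519626244835408 -0.6597786161901995
```

View pics/s4c.png

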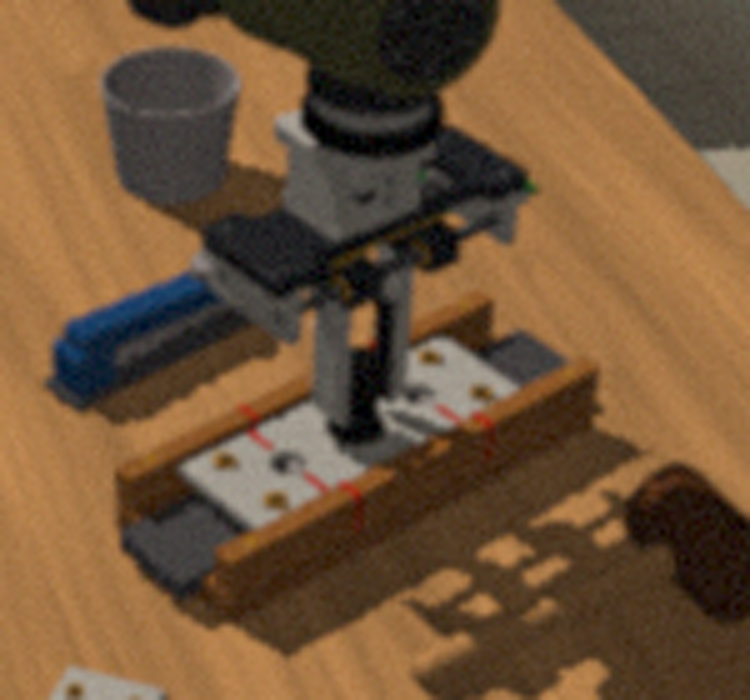

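Pins are showing in both holes, with plate and rail marks about 7 mm apart, so I continue at 1 mm per row.

play_rows:
  commands:
    - {"x": 0,"y": 0.001,"z": 0,"wx": 0,"wy": 0,"wz": 0,"grip": 0.33}
    - {"x": 0,"y": 0.001,"z": 0,"wx": 0,"wy": 0,"wz": 0,"grip": 0.33}
    - {"x": 0,"y": 0.001,"z": 0,"wx": 0,"wy": 0,"wz": 0,"grip": 0.33}
    - {"x": 0,"y": 0.001,"z": 0,"wx": 0,"wy": 0,"wz": 0,"grip": 0.33}
    - {"x": 0,"y": 0.001,"z": 0,"wx": 0,"wy": 0,"wz": 0,"grip": 0.33}
    - {"x": 0,"y": 0,"z": 0,"wx": 0,"wy": 0,"wz": 0,"grip": 0.33}

```text
clock: 6.68
eef_pos: [589.8, 79.0, 53.5]
eef_rot: [3.141, 0.0, 1.91]
wrist_force: [-0.7, -0.4, 1.3]
finger_gap: 31.2
```

Run:
```python
from h import *
s=manip.read_state();print(s['clock'],s['eef_pos'],s['eef_rot'],s['finger_gap'],s['wrist_force'])
d=s['eef_pos'][:2]-[589.3,79.5];print("along,lat from home",d@[.943,.333],d@[-.333,.943])
b,_=snap("side","s5",(200,110,350,250),5)
```

```text
6.675 [589.82561772  78.97753882  53.53099001] [3.14126988e+00 4.11713252e-05 1.91048971e+00] 31.158890002676458 [-0.68599315 -0.36589807  1.29916952]
along,lat from home 0.3216779386384748 -0.6677115964993516
```

View pics/s5c.png

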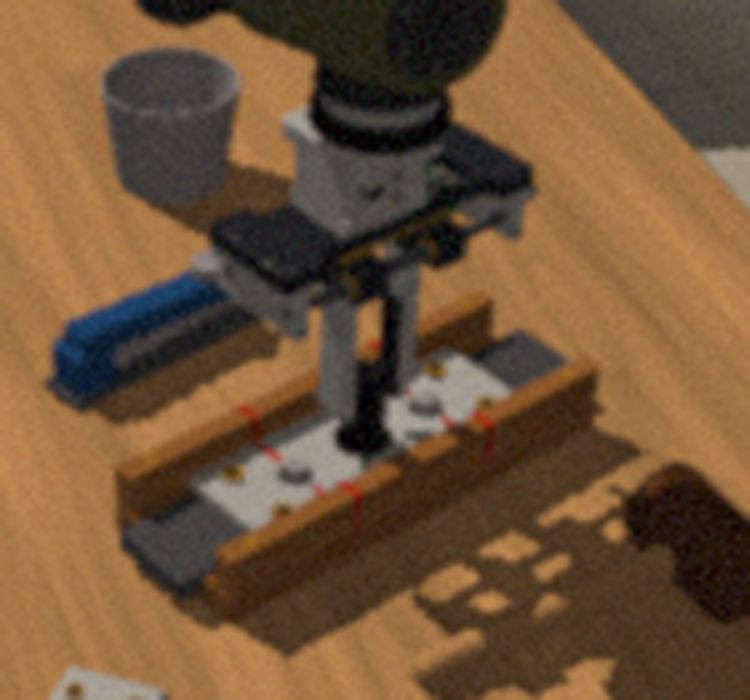

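The plate has dropped: it sits well below the rail tops and both pin heads stand through the holes. Open and retreat straight up.

play_rows:
  commands:
    - {"x": 0,"y": 0,"z": 0,"wx": 0,"wy": 0,"wz": 0,"grip": 0.6}
    - {"x": 0,"y": 0,"z": 0,"wx": 0,"wy": 0,"wz": 0,"grip": 0.7}
    - {"x": 0,"y": 0,"z": 0,"wx": 0,"wy": 0,"wz": 0,"grip": 0.8}
    - {"x": 0,"y": 0,"z": 0,"wx": 0,"wy": 0,"wz": 0,"grip": 0.8}
    - {"x": 0,"y": 0,"z": -0.02,"wx": 0,"wy": 0,"wz": 0,"grip": 0.8}
    - {"x": 0,"y": 0,"z": -0.03,"wx": 0,"wy": 0,"wz": 0,"grip": 0.8}
    - {"x": 0,"y": 0,"z": -0.03,"wx": 0,"wy": 0,"wz": 0,"grip": 0.8}
    - {"x": 0,"y": 0,"z": -0.03,"wx": 0,"wy": 0,"wz": 0,"grip": 0.8}
    - {"x": 0,"y": 0,"z": -0.03,"wx": 0,"wy": 0,"wz": 0,"grip": 0.8}
    - {"x": 0.04,"y": -0.02,"z": -0.02,"wx": 0,"wy": 0,"wz": 0,"grip": 0.8}
    - {"x": 0.05,"y": -0.02,"z": 0,"wx": 0,"wy": 0,"wz": 0,"grip": 0.8}
    - {"x": 0.05,"y": -0.02,"z": 0,"wx": 0,"wy": 0,"wz": 0,"grip": 0.8}
    - {"x": 0.05,"y": -0.02,"z": 0,"wx": 0,"wy": 0,"wz": 0,"grip": 0.8}
    - {"x": 0.05,"y": -0.02,"z": 0,"wx": 0,"wy": 0,"wz": 0,"grip": 0.8}
    - {"x": 0,"y": 0,"z": 0,"wx": 0,"wy": 0,"wz": 0,"grip": 0.8}
    - {"x": 0,"y": 0,"z": 0,"wx": 0,"wy": 0,"wz": 0,"grip": 0.8}

```text
clock: 8.72
eef_pos: [415.7, 271.7, 213.5]
eef_rot: [3.141, 0.0, 1.911]
wrist_force: [-0.3, -0.8, -0.4]
finger_gap: 75.2
```

Run:
```python
from h import *
s=manip.read_state();print(s['clock'],s['eef_pos'],s['finger_gap'],s['wrist_force'])
b,_=snap("side","s6",(210,130,350,250),5)
b,d=snap("top","t6",(215,130,300,235),5)
m=((b.min(2)>110)&(b.max(2).astype(int)-b.min(2)<40)).astype(np.uint8); mm=np.zeros_like(m); mm[130:235,215:300]=m[130:235,215:300]
mm=cv2.morphologyEx(mm,cv2.MORPH_CLOSE,np.ones((5,5),np.uint8))
cs=max(cv2.findContours(mm,0,2)[0],key=cv2.contourArea)
P=np.array([ray("top",p[0],29)[:2] for p in cs]).astype(np.float32)
print(cv2.minAreaRect(P))
i=manip.camera_info("top");K=np.array(i["intrinsics"]);T=np.array(i["camera_from_world"])
def z(px,py,D):
    v=np.array([(px-K[0,2])/K[0,0],-(py-K[1,2])/K[1,1],-1])*D
    return (T[:3,:3].T@(v-T[:3,3]))
u=np.array([.943,.333]);w=np.array([-.333,.943])
d0=np.load("pics/top0.npy")
for a in (-85,-30,30,85):
  for l in (-20,20):
    q=np.array([589.3,79.5])+a*u+l*w;p=proj("top",[*q,29]);x,y=p.round().astype(int)
    print(a,l,z(x,y,np.median(d[y-1:y+2,x-1:x+2])).round(1))
```

```text
8.725 [415.72811538 271.65085445 213.52893533] 75.2436423757495 [-0.31782839 -0.82355953 -0.38121112]
((661.3592529296875, 101.19579315185547), (49.719573974609375, 61.03483963012695), 20.136516571044922)
-85 -20 [516.4  31.5  31.5]
-85 20 [502.5  70.8  32.3]
-30 -20 [567.1  51.3  30.1]
-30 20 [553.2  87.6  30.2]
30 -20 [625.4  71.5  29.8]
30 20 [610.8 108.1  31.3]
85 -20 [674.3  88.7  29.3]
85 20 [663.5 125.6  29.2]
```

View pics/s6c.png

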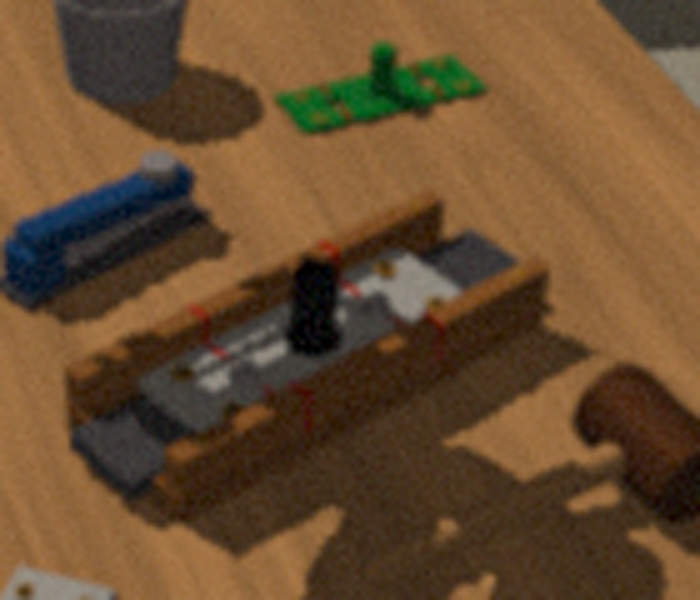

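View pics/t6c.png

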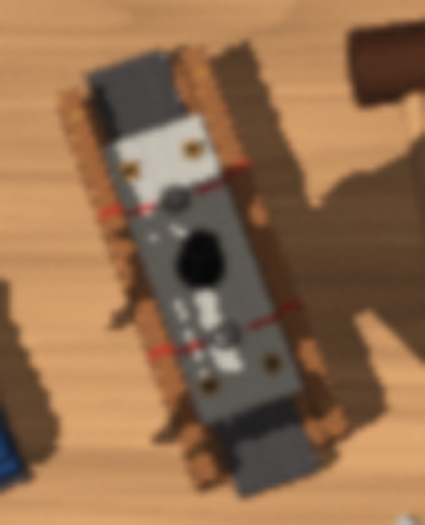

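The red marks meet and the plate is in the channel. The near end reads about 2 mm higher, so I fit a plane to more depth pixels to see whether it is fully down.

Run:
```python
from h import *
i=manip.camera_info("top");K=np.array(i["intrinsics"]);T=np.array(i["camera_from_world"])
D=np.mean([manip.camera("top")[1] for _ in range(4)],0)
Y,X=np.mgrid[:384,:512]
v=np.stack([(X-K[0,2])/K[0,0],-(Y-K[1,2])/K[1,1],-np.ones_like(X)],-1)*D[...,None]
W=(v-T[:3,3])@T[:3,:3]
r=W[...,:2]-[589.3,79.5];a=r@[.943,.333];l=r@[-.333,.943];z=W[...,2]
def fit(m,t):
    A=np.c_[a[m],l[m],np.ones(m.sum())];c=np.linalg.lstsq(A,z[m],rcond=None)[0];print(t,m.sum(),"slopes",c[:2].round(4),"z0",c[2].round(2),"sd",np.std(z[m]-A@c).round(2))
pl=(abs(l)<28)&(abs(a)<94)&(np.hypot(a,l)>22)&(np.hypot(a-50,l)>13)&(np.hypot(a+50,l)>13)&(z<45)&(z>15)
fit(pl,"plate")
for s in(-1,1):
    m=(abs(l)<20)&(s*a>110)&(s*a<133)&(z<45)&(z>10);print("strip",s,np.median(z[m]),m.sum())
    m=(abs(l)<24)&(s*a>72)&(s*a<94)&(z<45)&(z>15);print("plate end",s,np.median(z[m]))
m=(abs(abs(l)-44.5)<4)&(abs(a)<120);fit(m&(z>38),"rails")
m=(np.hypot(a,l)<9)&(z>60);print("knob top z",np.median(z[m]),"at",a[m].mean(),l[m].mean())
```

```text
plate 677 slopes [-0.0007  0.0047] z0 30.56 sd 1.38
strip -1 24.728574616708453 88
plate end -1 31.016621861003564
strip 1 24.25080992373542 75
plate end 1 30.59660339555655
rails 345 slopes [-0.0413  0.0297] z0 53.31 sd 41.39
knob top z 80.69675622543552 at 0.12325707008652254 0.23868612310302684
```

```bash
python3 -c "
from cell import manip
print(manip.sign_off())"
```

```text
the job is handed in; nothing more can be done
None
```

The template is home on both pins, flat on the steel strip, and let go. I handed the job in at about 9 s of the 32 s.

**What I did:** I set the jaws loosely around the knob with a 31 mm gap. I pushed the plate about 27 mm along the channel until it dropped, then opened the fingers and moved the arm clear.

**Last checks:**
- **Flat:** the averaged depth plane shows the plate tilted less than 0.005 rad. Its top is about 6.3 mm above the strip, against a 6 mm plate thickness.
- **In place:** the knob's axis is within about 0.3 mm of the cradle centre. The red marks meet and a pin shows in each hole.
- **Clear:** wrist force was under 1 N after I backed away.
- **Bystanders:** the stapler, mallet and dabba look unmoved in the last close crops. I did not measure any bystander's position, and the pliers were outside those crops.

**What failed or disagreed:**
- My first move call was refused, probably because its rows left out some of the keys. Nothing moved.
- Single-pixel depths first suggested a 2 mm tilt, which the averaged plane did not bear out.
- The last colour-mask outline of the plate was spoiled by the arm's shadow, and the plane fit to the rails was bad. I used neither.

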